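# Tighten the retaining ring of a deck light with a two-pin spanner

## Task

The deck light in the bench vice has its glass in, and its steel retaining ring is only started by hand. Take the larger of the two pin spanners out of the wooden block, find two opposite holes of the ring with its pins, pressing only lightly because the glass is right beneath, and turn the ring clockwise until it bears on the glass and is nipped up to about 0.7 N m, no more than 0.9, or the glass will crack. Then draw the spanner straight out and stand it back in a pocket of the block, leaving everything else where it is.

Things in the scene. Friction and masses are not known exactly. Their poses are not given: they have to be found in the camera images.
- spanner: Larger two-pin spanner, 0.3 to 0.48 kg, upright in one pocket of the block. Origin: centre of its head's underside, z up the shaft. Steel head 76 (x) by 16 (y) by 18 mm high; two 6 mm round pins with domed ends reach 8 mm below it at x = +31 and -31 mm. Its head and handle both lie along x; a half turn about z makes no difference
- spanner_grip (a point): Centre of the larger spanner's wooden T-handle, 93 mm above the spanner's origin, same axes. The handle is a flat-sided bar 96 mm long (x), 18 mm wide (y), 22 mm high, on a 14 mm round shaft; grasp it from above across the 18 mm
- small_spanner: Smaller pin spanner of the same kind in the other pocket of the block (handle 72 mm long, head 54 mm, pins 42 mm apart): it does not fit this ring. Leave it there. Origin and axes as for the larger one
- block: Fixed beech block, 116 (x) by 204 (y) by 34 mm high, origin under its centre. Its two pockets are each 86 mm (x) by 21 mm (y), 22 mm deep at both ends (where the pins hang free); in the middle a step 30 mm long (x), 12 mm below the block's top, carries the spanner's head, which lies along the block's x
- pocket_a (a point): Middle of the step in the block's pocket at y = -52 mm, 22 mm above the bench: a spanner standing home in this pocket has its origin here. Axes as the block
- pocket_b (a point): The same in the pocket at y = +52 mm. Which spanner is in which pocket varies
- vice: Bench vice with 100 mm jaws, fixed to the bench, 136 mm high at its anvil. Origin on the bench under the middle of the jaw gap; its screw and handle reach 165 mm along its -y, the anvil 105 mm along +y; base about 200 mm wide (x)
- light: Round brass deck light, flange 112 mm across and 18 mm high, clamped fast, its flange lying on the vice jaws 130 mm above the bench. Origin: centre of the flange's underside, z up. Its 83 mm bore holds the glass and, on top of it, the steel retaining ring, whose face lies 6 mm below the flange's rim
- ring_face (a point): Centre of the retaining ring in the plane of its upper face, 142 mm above the bench, z up; axes of the vice, not of the ring. Ring 80 mm across, 44 mm opening, four 8 mm holes 9.5 mm deep, 90 degrees apart on a 62 mm circle: the pins fit two facing ones. With the pins home the head lies on the face, so the spanner's origin is at this point (within 2 mm in height)
- ring_holes (a point): Same point as ring_face; axes of the vice. The angle at which the four holes stand is NOT measured: neither these axes nor the ring's joint value tells it. See it in an image, or feel for it by turning the lightly pressed spanner (a quarter turn at most) until the pins drop 8 mm. Pressed with up to 8 N the spanner slides on the face without turning the ring
- ring (a joint): Turn of the loose retaining ring in its thread, rad, growing clockwise seen from above: starts at -1.1 to -0.5 and reaches 0 where it first bears on the glass; it goes no further, any more turn shows in nip. Thread drag about 0.25 N m. Rise and fall in the thread are under 0.3 mm and not modelled
- nip (a joint): Further clockwise turn of the ring, rad, from its first bearing on the glass (0 until then), as it squeezes the gasket: takes 0.45 N m to begin and 1.0 N m more per rad, so 0.7 N m is reached at 0.25; the glass cracks at 0.55 (1.0 N m). Let go at 0.7 N m it stays put by friction, but more than about 0.2 N m anticlockwise slackens it again
- paint_tin: Paint tin, 100 mm across, 125 mm high, origin under its centre. Bystander
- thinner_jar: Amber glass jar, 68 mm across, 110 mm high, origin under its centre. Bystander
- tape_roll: Roll of masking tape lying flat beside the vice, 104 mm across, 25 mm high, origin under its centre. Bystander
- brush: Paint brush lying flat at the left, along its x. Bystander
- screwdriver: Screwdriver lying flat at the left, along its x. Bystander
- filling_knife: Filling knife with a wooden handle lying on the robot's side of the block, about 205 mm long along its x, 18 mm high. Bystander
- spare_ring: Plain spare brass ring lying beyond the block, 66 mm across, 8 mm high, origin under its centre. Bystander
Mind the look-alikes: they are no part of the job. Leave any black look-alike of the spanner alone. Several things have the shape of the block; the one meant has the colours described above.

How it is judged:
By the outcome, as a careful person would: the job done as asked, in the order asked, and still so for the second after the job is handed in, with the robot touching nothing.
It also fails if it takes over 72 s, if anything falls off the work surface, if the arm or the gripper's body presses on something with over 40 N, if the wrist force passes 120 N, or if a joint passes its speed limit or range.

## Robot

A 7-joint arm with a two-finger parallel gripper is mounted at the origin on the work surface. World frame = base frame: x ahead of the robot, y to its left, z up, the work surface at z = 0. Lengths are in m, angles in rad, forces in N, time in s.
With the tool pointing down it reaches from about 0.425 to 0.925 m from the base axis. Payload 6.8 kg.
Tool frame: the origin (TCP) lies at the very end of the fingers, on their centre line; the grasp point (between the pads) lies behind it (manip.grip_depth is the z of the grasp point in the tool frame, in m); z points along the fingers, y is the line along which they close (so a half turn about z gives the same grasp; the last joint's range is limited). The gripper opens to 85 mm and grips with 20 to 120 N. Pads are 22 mm wide; open, the fingers measure 114 mm over their backs; the gripper's body (76 mm by 85 mm) begins 54 mm behind the grasp point. The pads swing forward as they close: fully open they stand 13 mm farther back than shut.
Start: joints at [1.13, 0.477, 0.022, 1.555, -0.011, 1.109, -0.083], TCP at [0.221, -0.638, 0.205] pointing down, gripper open.
Joint ranges: [-2.96, 2.96], [-0.34, 2.1], [-1.41, 1.46], [0.24, 2.44], [-1.37, 4.51], [0.17, 1.92], [-2.96, 2.96]. Speed limits (rad/s): [2.39, 2.39, 3.14, 3.14, 3.14, 3.14, 3.14].

## Interface

Orientations are given as a unit quaternion [w, x, y, z].
In Python, from bench import manip gives the robot as it stands. The module is installed in compiled form; this text tells all that it offers.
- The arm moves only by the tool step_arm, never from a script. Its argument "motion" is one flat list of numbers, 7 for each row, row after row: the turn, a rotation vector about the tool's x, y, z in normalised numbers (1 is 2 pi rad), then the shift along the tool's x, y, z in fractions of the full range, 1 being 0.5 m, then the closure, from 0 (fully open) to 1 (shut). In form: [wx, wy, wz, dx, dy, dz, hand, wx, wy, wz, dx, dy, dz, hand, ...]. A call has exactly 5 rows; each row is the pose to reach, as a shift and turn from the pose commanded when the call began, along the tool's axes at that moment; what a row does not reach only later rows make up. A row lasts 1/12 s, in which the tool goes at most 41.7 mm and 7.16 degrees, less where a joint would pass 70% of its speed; a pose out of reach is approached as far as the arm can. No shift or turn number may pass 1 either way. A call with a gripper value outside its range is refused whole. The fingers move at their own pace and stop on an object; "newtons" is the grip in N (left out, the last holds). Time passes only in rows, so rows that repeat a pose let the fingers close, or fill a call up. It gives the time, the measured TCP pose, the force, the opening and the grip force at its end, in the units of the state.
- manip.get_obs(): the state, without advancing time (a new reading comes with each control period).
- manip.capture(name): name is "scene" or "top" or "wrist"; returns a dict with "pixels" (420x560x3 uint8, red, green, blue), "depth" (420x560 float32, m along the optical axis (not along the pixel's ray), 0 where there is no reading), "mtx" (3x3 intrinsics, pixels), "distortion" ([k1, k2, p1, p2, k3] as OpenCV has them; the pictures are not rectified), "cam_to_world" (4x4, takes a point from camera to world coordinates). Camera axes: x right, y down, z forward; pixel columns grow to the right and rows downward; lengths in m; the calibration is good to about 2 mm. A picture is of the moment at which its call begins.
- manip.hand_in(): hands the job in; it is judged then, once.
The state is a dict: "t": time; "joint_pos": joint angles; "joint_vel": joint speeds; "tau": joint torques, N m; "tcp_pos": TCP position; "tool_rot": TCP orientation; "force": force on the tool from outside, world axes, zero at the start; "torque": the same for the moment, N m; "gripper_width": finger opening in m; "gripper_force": force on a finger pad.
Only numpy, scipy, OpenCV 4.12 (cv2) and the standard library are available. Lean on these libraries where they do the work, as an engineer would, in place of code of your own. Each camera call takes 0.05 s, during which the arm holds its last target. There are 200 camera calls.

## Working session

There is one attempt and no reset: what is moved stays moved. The work goes in short steps, Python scripts to look and compute and a tool call to move; the robot and the scene stay as the last step left them, time stands still between calls to the robot, and variables do not carry over. Pictures are saved under pics/ and viewed, at most 10 in all, crops included, and the job is handed in when it is done.

Besides the shell and the picture viewer there is one more tool, called after "Emit:" in YAML: its name, and indented under it one key for each argument. step_arm: Moves the arm, as the interface text tells. Its arguments: {"type":"object","properties":{"motion":{"type":"array"},"newtons":{"type":"number"}},"required":["motion"]}

```bash
mkdir -p pics; cat > h.py <<'E'
import numpy as np, cv2
from bench import manip
from scipy.spatial.transform import Rotation as R
def cap(n,save=None):
    c=manip.capture(n)
    if save: cv2.imwrite('pics/'+save,c['pixels'][:,:,::-1]); np.savez('pics/'+save+'.npz',**{k:np.array(v) for k,v in c.items()})
    return c
def ray(c,uv):
    p=cv2.undistortPoints(np.array(uv,float).reshape(-1,1,2),c['mtx'],c['distortion'])[:,0]
    d=np.c_[p,np.ones(len(p))]@c['cam_to_world'][:3,:3].T
    return c['cam_to_world'][:3,3],d
def onz(c,uv,z):
    o,d=ray(c,uv); return o+d*((z-o[2])/d[:,2])[:,None]
def rotm():
    o=manip.get_obs(); q=o['tool_rot']; return np.array(o['tcp_pos']),R.from_quat([q[1],q[2],q[3],q[0]])
E
python3 - <<'E'
from h import *
for n in('scene','top','wrist'): 
    c=cap(n,n+'1.png'); print(n,c['cam_to_world'].round(3).tolist())
o=manip.get_obs(); print(o, manip.grip_depth); print(rotm()[1].as_matrix().round(3))
a=cv2.imread('pics/scene1.png');b=cv2.imread('pics/top1.png')
E
```

```text
scene [[-0.171, 0.709, -0.684, 1.293], [0.985, 0.123, -0.118, 0.235], [0.001, -0.694, -0.72, 0.968], [0.0, 0.0, 0.0, 1.0]]
top [[-0.016, -0.98, 0.199, 0.245], [-1.0, 0.016, 0.001, 0.121], [-0.004, -0.199, -0.98, 1.369], [0.0, 0.0, 0.0, 1.0]]
wrist [[0.327, -0.912, -0.247, 0.281], [-0.945, -0.316, -0.084, -0.616], [-0.001, 0.261, -0.965, 0.372], [0.0, 0.0, 0.0, 1.0]]
{'t': 0.15, 'joint_pos': array([ 1.12988323,  0.4776379 ,  0.02230919,  1.55620145, -0.01152574,
        1.10930413, -0.08306359]), 'joint_vel': array([ 1.26978357e-03, -2.40847959e-03,  1.24364424e-03, -5.08167617e-03,
        5.04733840e-05,  1.72732846e-03, -5.27847102e-04]), 'tau': array([ 3.52059338e-03, -5.96928871e+01,  1.61054358e+00, -2.81491899e+01,
        1.26345464e-02,  6.56771837e-03, -3.87728232e-05]), 'tcp_pos': array([ 0.22038657, -0.63748903,  0.20373946]), 'tool_rot': array([-6.96647693e-04,  9.86179786e-01,  1.65677165e-01, -1.47495259e-04]), 'force': array([0.20674727, 0.13600597, 0.54128078]), 'torque': array([-0.03660009, -0.01359163,  0.06578835]), 'gripper_force': 0.0, 'gripper_width': 0.08556577241859245} -0.0187
[[ 0.945  0.327 -0.001]
 [ 0.327 -0.945  0.001]
 [-0.    -0.001 -1.   ]]
```

View pics/top1.png

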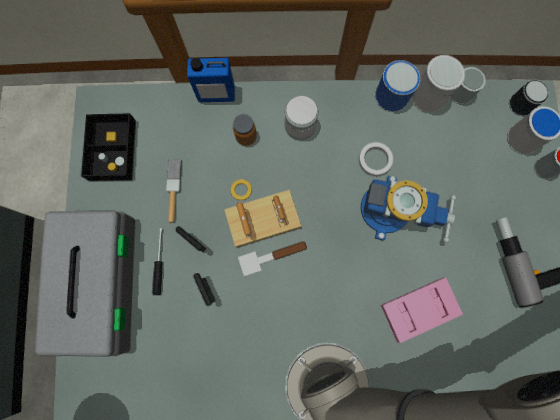

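View pics/scene1.png

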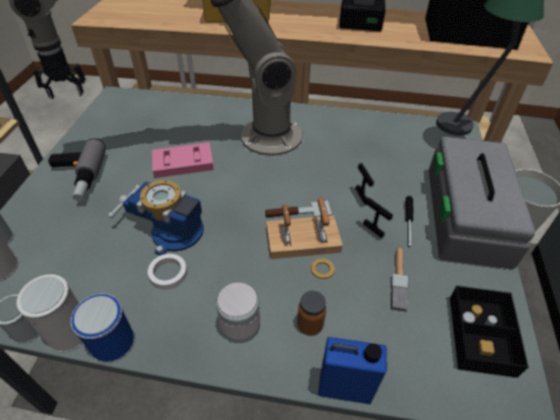

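```bash
python3 - <<'E'
from h import *
def pts(f):
    c=dict(np.load(f)); d=c['depth']; v,u=np.mgrid[:420,:560]
    uv=np.c_[u.ravel(),v.ravel()]; o,r=ray(c,uv); P=o+r*d.ravel()[:,None]; P[d.ravel()==0]=np.nan
    return c,P.reshape(420,560,3)
for f in('top1','scene1'):
    c,P=pts(f'pics/{f}.png.npz'); print(f,c['mtx'][0,0])
    if f=='top1':
        boxes={'big':(225,265,195,240),'small':(266,295,190,230)}
    else: boxes={'a':(275,300,200,245),'b':(305,335,190,245)}
    for n,(u0,u1,v0,v1) in boxes.items():
        Q=P[v0:v1,u0:u1].reshape(-1,3); Q=Q[(Q[:,2]>.1)&(Q[:,2]<.14)]
        if len(Q)<5: print(n,len(Q));continue
        r=cv2.minAreaRect((Q[:,:2]*1000).astype(np.float32)); print(n,len(Q),r,np.median(Q[:,2]))
    # block top by depth
    Q=P.reshape(-1,3); m=(Q[:,2]>.028)&(Q[:,2]<.04)&(np.abs(Q[:,0]-.5)<.3)
    mm=(m.reshape(420,560)*255).astype(np.uint8)
    k,lab,st,ce=cv2.connectedComponentsWithStats(mm)
    for i in range(1,k):
        if st[i,4]>200:
            q=P[lab==i]; print('blk',ce[i].round(),st[i,4],cv2.minAreaRect((q[:,:2]*1000).astype(np.float32)))
    m=(Q[:,2]>.144)&(Q[:,2]<.153)
    k,lab,st,ce=cv2.connectedComponentsWithStats((m.reshape(420,560)*255).astype(np.uint8))
    for i in range(1,k):
        if st[i,4]>60:
            q=P[lab==i]; print('flange',ce[i].round(),st[i,4],cv2.minEnclosingCircle((q[:,:2]*1000).astype(np.float32)),np.median(q[:,2]))
    c0=c['pixels'];cr=c0[150:270,200:320] if f=='top1' else c0[170:270,250:350]
    if f=='top1': cv2.imwrite('pics/crop1.png',cv2.resize(np.hstack([cr,c0[150:270,340:460]])[:,:,::-1],None,fx=3.3,fy=3.3,interpolation=cv2.INTER_CUBIC))
E
```

```text
top1 456.35273457829794
big 222 ((470.9001159667969, 232.07211303710938), (93.25369262695312, 18.10451316833496), 15.831574440002441) 0.12543169385093578
small 149 ((502.1465759277344, 132.83485412597656), (71.23811340332031, 16.02005958557129), 16.930265426635742) 0.12297011538262126
blk [262. 218.] 2111 ((489.378662109375, 183.4969024658203), (117.4671630859375, 204.45999145507812), 16.696897506713867)
blk [426. 300.] 1379 ((214.06365966796875, -276.8600158691406), (110.10614776611328, 206.33721923828125), 22.5411319732666)
flange [407. 200.] 555 ((510.6938781738281, -221.6741485595703), 56.613304138183594) 0.1476645293702663
flange [115. 251.] 124 ((377.7839660644531, 578.4308471679688), 74.91090393066406) 0.14917646576377575
flange [112. 305.] 85 ((238.28433227539062, 576.7899169921875), 45.920372009277344) 0.14975584412160003
flange [111. 338.] 70 ((148.8091583251953, 578.7029418945312), 38.47751235961914) 0.1494277254128027
scene1 424.7123399162579
a 130 ((503.7300109863281, 130.53472900390625), (70.48580169677734, 15.84516429901123), 18.02066993713379) 0.12211833875551698
b 19
[... 650 characters left out ...]
 683.7800903320312), (143.86415100097656, 67.61997985839844), 56.87535095214844)
flange [477.  29.] 125 ((-802.14404296875, 845.6690673828125), 153.8502960205078) 0.14896557369330798
flange [271. 111.] 79 ((20.769412994384766, 0.29102325439453125), 65.55572509765625) 0.14812520053656486
flange [475. 208.] 522 ((303.8273010253906, 674.02880859375), 215.8327178955078) 0.14932326820875474
flange [160. 194.] 443 ((510.9918212890625, -224.02069091796875), 58.215274810791016) 0.14756141603947104
flange [ 52. 314.] 125 ((903.7636108398438, -341.9925842285156), 48.311275482177734) 0.14840520212956987
flange [340. 372.] 73 ((932.5548095703125, 307.6820068359375), 37.8167724609375) 0.14814627814420445
```

View pics/crop1.png

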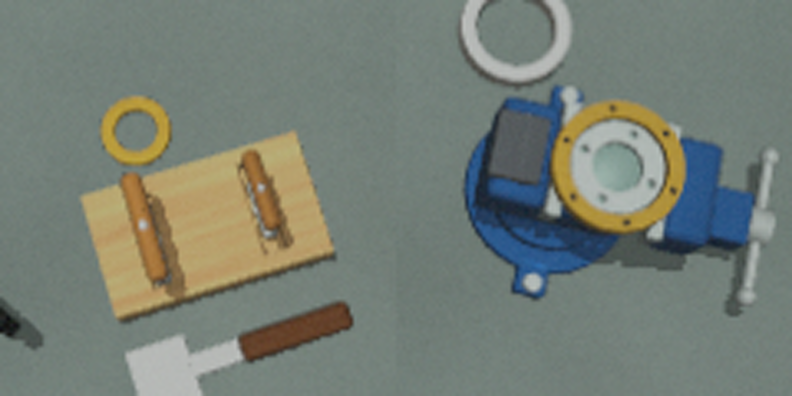

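The crop shows the larger spanner on the left (its 96 mm handle centred near px 145,225). The ring's four holes are at px (636,132), (651,183), (602,198) and (585,148), so they stand about -29° and 61° in world. I'm moving above the light for a close wrist view.

The rows are not in the units I measure in: shifts go in shares of 0.5 m and turns go in shares of 2 pi rad. I convert before sending: 0.137 m is 0.274, -0.099 m is -0.198.

Emit:
step_arm:
  motion: [0,0,0,0.054,-0.04,-0.024,0,0,0,0,0.11,-0.08,-0.04,0,0,0,0,0.164,-0.12,-0.056,0,0,0,0,0.22,-0.16,-0.068,0,0,0,0,0.274,-0.198,-0.08,0]

```text
t: 0.57
tcp_pos: [0.3184, -0.498, 0.2447]
tool_rot: [-0.0, 0.986, 0.166, -0.0]
force: [0.6, -0.7, -0.0]
gripper_width: 0.0854
gripper_force: 0.0
```

To row units: 0.137 m is 0.274, 0.11 m is 0.22.

Emit:
step_arm:
  motion: [0,0,0,0.054,-0.04,-0.024,0,0,0,0,0.11,-0.08,-0.04,0,0,0,0,0.164,-0.12,-0.056,0,0,0,0,0.22,-0.16,-0.068,0,0,0,0,0.274,-0.198,-0.08,0]

```text
t: 0.98
tcp_pos: [0.4155, -0.3596, 0.2849]
tool_rot: [0.0, 0.986, 0.166, 0.0]
force: [0.8, -1.1, -0.2]
gripper_width: 0.0852
gripper_force: 0.0
```

To row units: 0.137 m is 0.274, 0.1 m is 0.2.

Emit:
step_arm:
  motion: [0,0,0,0.06,-0.044,-0.006,0,0,0,0,0.13,-0.09,-0.014,0,0,0,0,0.2,-0.14,-0.024,0,0,0,0,0.274,-0.198,-0.032,0,0,0,0,0.274,-0.198,-0.032,0]

```text
t: 1.4
tcp_pos: [0.5162, -0.2146, 0.3012]
tool_rot: [-0.001, 0.985, 0.171, 0.002]
force: [0.1, 1.5, 0.0]
gripper_width: 0.0854
gripper_force: 0.0
```

```bash
python3 - <<'E'
from h import *
c=cap('wrist','w2.png'); p,r=rotm(); print(p,r.as_matrix().round(4).tolist())
# project light centre
T=np.linalg.inv(c['cam_to_world'])
q,_=cv2.projectPoints(np.array([[.511,-.222,.142]]),cv2.Rodrigues(T[:3,:3])[0],T[:3,3],c['mtx'],c['distortion']);print(q)
g=cv2.cvtColor(c['pixels'],cv2.COLOR_RGB2GRAY)
P=None
hsv=cv2.cvtColor(c['pixels'],cv2.COLOR_RGB2HSV)
m=cv2.inRange(hsv,(15,100,80),(32,255,255))
cs,_=cv2.findContours(m,cv2.RETR_EXTERNAL,cv2.CHAIN_APPROX_NONE)
k=max(cs,key=cv2.contourArea);print('brass',cv2.contourArea(k),cv2.boundingRect(k))
w=onz(c,k[:,0],.148); print(cv2.minEnclosingCircle((w[:,:2]*1000).astype(np.float32)), cv2.fitEllipse((w[:,:2]*1000).astype(np.float32)))
cen=q[0,0]
# dark blobs on ring
W=onz(c,np.c_[np.tile(np.arange(560),420),np.repeat(np.arange(420),560)],.142).reshape(420,560,3)
rad=np.hypot(W[...,0]-.511,W[...,1]+.222)
ringm=((rad>.022)&(rad<.0395))
med=np.median(g[ringm]);print('med',med)
d=(ringm&(g<0.6*med)).astype(np.uint8)
kk,lab,st,ce=cv2.connectedComponentsWithStats(d)
for i in range(1,kk):
    if st[i,4]>15:
        x=W[lab==i].mean(0); print(st[i,4],ce[i].round(1),x.round(4),np.degrees(np.arctan2(x[1]+.222,x[0]-.511)).round(1),np.hypot(x[1]+.222,x[0]-.511).round(4))
E
```

```text
[ 0.51529741 -0.21640075  0.3008922 ] [[0.9419, 0.3359, 0.0019], [0.3359, -0.9419, 0.0024], [0.0026, -0.0016, -1.0]]
[[[291.90267665 187.3696159 ]]]
brass 11430.0 (232, 128, 124, 120)
((510.4861755371094, -223.56568908691406), 55.552345275878906) ((510.4613037109375, -223.60581970214844), (109.57272338867188, 110.02117156982422), 100.45874786376953)
med 125.0
43 [305.4 205.3] [ 0.4992 -0.2396  0.142 ] -123.8 0.0212
```

View pics/w2.png

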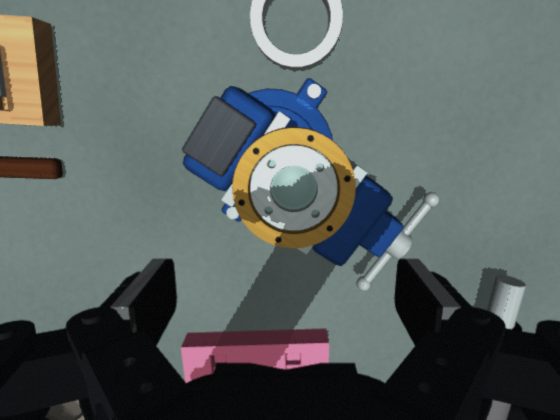

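The wrist picture shows the ring centred near px (294,188), with grey holes near (272,163), (320,167), (316,213) and (267,210). I'll refine these by blackhat.

```bash
python3 - <<'E'
from h import *
c=dict(np.load('pics/w2.png.npz'))
g=cv2.cvtColor(c['pixels'],cv2.COLOR_RGB2GRAY)
bh=cv2.morphologyEx(cv2.GaussianBlur(g,(3,3),0),cv2.MORPH_BLACKHAT,cv2.getStructuringElement(cv2.MORPH_ELLIPSE,(15,15))).astype(float)
W=[]
for u,v in [(272,163),(320,167),(316,213),(267,210)]:
    p=bh[v-6:v+7,u-6:u+7].copy(); p[p<.4*p.max()]=0
    y,x=np.mgrid[v-6:v+7,u-6:u+7]; uv=((p*x).sum()/p.sum(),(p*y).sum()/p.sum())
    w=onz(c,[uv],.141)[0]; W.append(w); print(np.round(uv,1),w.round(4),p.max())
W=np.array(W);m=W.mean(0);print(m.round(4)); 
for w in W-m: print(np.degrees(np.arctan2(w[1],w[0])).round(1),np.hypot(*w[:2]).round(4))
E
```

```text
[269.9 164.6] [ 0.5239 -0.1962  0.141 ] 89.0
[319.6 167.8] [ 0.5363 -0.2395  0.141 ] 54.0
[315.4 214.3] [ 0.494  -0.2516  0.141 ] 58.0
[268.  211.1] [ 0.482  -0.2088  0.141 ] 59.0
[ 0.509 -0.224  0.141]
61.9 0.0316
-29.6 0.0313
-118.6 0.0314
150.6 0.031
```

Emit:
step_arm:
  motion: [0,0,0,0.014,-0.058,0.004,0,0,0,0,0.028,-0.116,0.008,0,0,0,0,0.042,-0.174,0.012,0,0,0,0,0.056,-0.232,0.016,0,0,0,0,0.07,-0.292,0.02,0]

```text
t: 1.87
tcp_pos: [0.4966, -0.0734, 0.2901]
tool_rot: [0.0, 0.986, 0.165, -0.0]
force: [-0.1, 0.3, -0.1]
gripper_width: 0.0852
gripper_force: 0.0
```

To row units: -0.146 m is -0.292, -0.116 m is -0.232.

Emit:
step_arm:
  motion: [0,0,0,0.014,-0.058,0.004,0,0,0,0,0.028,-0.116,0.008,0,0,0,0,0.042,-0.174,0.012,0,0,0,0,0.056,-0.232,0.016,0,0,0,0,0.07,-0.292,0.02,0]

```text
t: 2.28
tcp_pos: [0.4823, 0.076, 0.2803]
tool_rot: [0.0, 0.986, 0.165, -0.0]
force: [0.4, -0.2, -0.5]
gripper_width: 0.0857
gripper_force: 0.0
```

To row units: -0.146 m is -0.292, -0.11 m is -0.22, 0.058 rad is 0.0092.

Emit:
step_arm:
  motion: [0,0,0.0032,0.016,-0.07,0.02,0,0,0,0.0064,0.032,-0.14,0.04,0,0,0,0.0092,0.05,-0.22,0.06,0,0,0,0.0092,0.07,-0.292,0.08,0,0,0,0.0092,0.07,-0.292,0.08,0]

```text
t: 2.7
tcp_pos: [0.4651, 0.2324, 0.239]
tool_rot: [-0.002, 0.99, 0.142, -0.001]
force: [0.1, 1.2, -0.0]
gripper_width: 0.0854
gripper_force: 0.0
```

```bash
cat > sp.py <<'E'
from h import *
import sys
def run(name,zt):
    c=cap('wrist',name); p,r=rotm(); M=r.as_matrix(); print(p.round(4),'xang',np.degrees(np.arctan2(M[1,0],M[0,0])).round(2),'z',M[:,2].round(4))
    d=c['depth']; v,u=np.mgrid[:420,:560]; o,rr=ray(c,np.c_[u.ravel(),v.ravel()]); P=o+rr*d.ravel()[:,None]
    m=(np.abs(P[:,2]-zt)<.006)&(d.ravel()>0)
    k,lab,st,ce=cv2.connectedComponentsWithStats((m.reshape(420,560)*255).astype(np.uint8))
    P=P.reshape(420,560,3)
    for i in range(1,k):
        if st[i,4]>150: print(ce[i].round(),st[i],np.median(P[lab==i][:,2]),cv2.minAreaRect((P[lab==i][:,:2]*1000).astype(np.float32)))
    return c
if __name__=='__main__': run(sys.argv[1],float(sys.argv[2]))
E
python3 sp.py w3.png .126
```

```text
[0.4663 0.2286 0.2394] xang 16.14 z [-2.5e-03  9.0e-04 -1.0e+00]
[291. 179.] [ 280  122   24  117 2403] 0.1239689531057881 ((471.0771179199219, 230.36795043945312), (93.74961853027344, 17.783430099487305), 15.651270866394043)
[422. 179.] [ 410  137   23   86 1359] 0.12207174688909195 ((501.0408020019531, 131.2498016357422), (69.12684631347656, 14.001468658447266), 18.198820114135742)
```

View pics/w3.png

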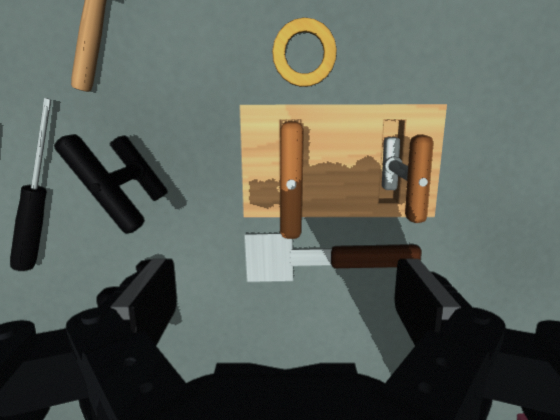

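The picture shows the larger spanner's handle at px (291,179) with its shaft end at about (291,185), and the smaller one at (422,179). I'm going partway down and then checking the centring.

Emit:
step_arm:
  motion: [0,0,0,0.004,-0.004,0.03,0,0,0,0,0.008,-0.008,0.06,0,0,0,0,0.008,-0.008,0.1,0,0,0,0,0.008,-0.008,0.12,0,0,0,0,0.008,-0.008,0.12,0]

```text
t: 3.17
tcp_pos: [0.4699, 0.2276, 0.1782]
tool_rot: [0.001, 0.991, 0.136, -0.002]
force: [0.2, -0.2, -0.1]
gripper_width: 0.0852
gripper_force: 0.0
```

```bash
cat > sh.py <<'E'
from sp import *
def shaft(name,zt=.126):
    c=run(name,zt)
    hsv=cv2.cvtColor(c['pixels'],cv2.COLOR_RGB2HSV)
    W=onz(c,np.c_[np.tile(np.arange(560),420),np.repeat(np.arange(420),560)],zt).reshape(420,560,3)
    T=rotm()[0]
    near=np.hypot(W[...,0]-T[0],W[...,1]-T[1])<.02
    m=((hsv[...,1]<70)&(hsv[...,2]>130)&near).astype(np.uint8)
    k,lab,st,ce=cv2.connectedComponentsWithStats(m)
    for i in range(1,k):
        if st[i,4]>8: print('white',ce[i].round(1),st[i,4],W[lab==i].mean(0).round(4))
if __name__=='__main__': shaft(sys.argv[1],float(sys.argv[2]))
E
python3 sh.py w4.png .126; python3 -c "
from h import *
o=manip.get_obs();print(o['force'],o['torque'])"
```

```text
[0.4706 0.2285 0.1797] xang 15.67 z [-0.0021 -0.0016 -1.    ]
[282. 202.] [ 268  132   29  143 3673] 0.12399130030520339 ((471.1450500488281, 230.433349609375), (93.51313018798828, 17.671300888061523), 16.044429779052734)
[445. 200.] [ 431  148   29  105 2083] 0.12203590287370578 ((501.4857177734375, 131.6714324951172), (68.6767578125, 13.941486358642578), 17.623815536499023)
[ 0.99051109  0.02007525 -0.2680553 ] [ 0.00368984 -0.02869948  0.05457116]
```

To row units: 0.084 m is 0.168, -0.002 m is -0.004.

Emit:
step_arm:
  motion: [0,0,0,0.002,-0.004,0.04,0,0,0,0,0.002,-0.004,0.08,0,0,0,0,0.002,-0.004,0.12,0,0,0,0,0.002,-0.004,0.16,0,0,0,0,0.002,-0.004,0.168,0]

```text
t: 3.63
tcp_pos: [0.4706, 0.231, 0.0949]
tool_rot: [0.001, 0.991, 0.137, -0.001]
force: [-0.2, -0.0, -0.4]
gripper_width: 0.0856
gripper_force: 0.0
```

Emit:
step_arm:
  motion: [0,0,0,0,0,0,0.4,0,0,0,0,0,0,0.6,0,0,0,0,0,0,0.8,0,0,0,0,0,0,1,0,0,0,0,0,0,1]
  newtons: 100

```text
t: 4.05
tcp_pos: [0.472, 0.2327, 0.0976]
tool_rot: [-0.0, 0.991, 0.137, 0.001]
force: [-0.6, 0.1, 0.7]
gripper_width: 0.0252
gripper_force: 0.0
```

Emit:
step_arm:
  motion: [0,0,0,0,0,0,1,0,0,0,0,0,0,1,0,0,0,0,0,0,1,0,0,0,0,0,0,1,0,0,0,0,0,0,1]

```text
t: 4.47
tcp_pos: [0.4722, 0.233, 0.0978]
tool_rot: [-0.0, 0.991, 0.137, 0.001]
force: [-1.0, -0.0, 7.0]
gripper_width: 0.0119
gripper_force: 98.2
```

```bash
python3 - <<'E'
from h import *
c=cap('wrist','w5.png'); o=manip.get_obs(); print(o['gripper_width'],o['gripper_force'],o['force'],o['torque'],o['tcp_pos'])
E
```

```text
0.01183959511862677 98.15648630261421 [-0.40578331 -0.65102996  7.53463083] [-0.14126732  0.14044983 -0.00198653] [0.47225173 0.23296535 0.09779273]
```

View pics/w5.png

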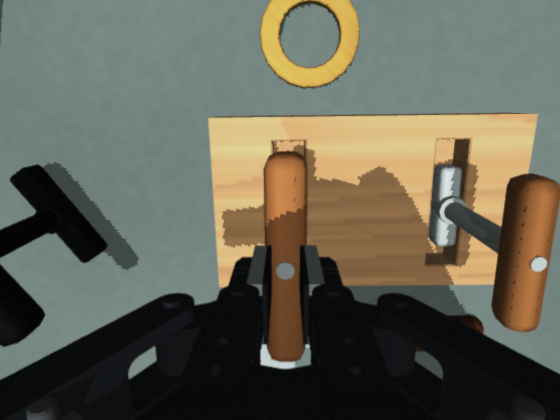

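The handle is held squarely, with the shaft end at px (286,271) between the pads. I'm lifting straight out, then measuring the in-hand offset.

To row units: -0.09 m is -0.18, -0.07 m is -0.14.

Emit:
step_arm:
  motion: [0,0,0,0,0,-0.03,1,0,0,0,0,0,-0.06,1,0,0,0,0,0,-0.1,1,0,0,0,0,0,-0.14,1,0,0,0,0,0,-0.18,1]

```text
t: 4.93
tcp_pos: [0.4706, 0.232, 0.187]
tool_rot: [0.0, 0.991, 0.137, -0.001]
force: [0.1, -0.4, -3.7]
gripper_width: 0.0112
gripper_force: 98.1
```

Emit:
step_arm:
  motion: [0,0,0,0,0,-0.04,1,0,0,0,0,0,-0.08,1,0,0,0,0,0,-0.12,1,0,0,0,0,0,-0.14,1,0,0,0,0,0,-0.14,1]

```text
t: 5.35
tcp_pos: [0.4722, 0.233, 0.2585]
tool_rot: [-0.0, 0.991, 0.137, 0.002]
force: [-0.1, 0.0, -2.4]
gripper_width: 0.0115
gripper_force: 98.2
```

```bash
python3 - <<'E'
from h import *
c5=dict(np.load('pics/w5.png.npz'))
print('before: shaft end', onz(c5,[(286,271)],.126)[0].round(4))
c=cap('wrist','w6.png'); p,r=rotm(); print(p.round(4), r.as_matrix().round(4).tolist())
o=manip.get_obs();print(o['force'],o['torque'],o['gripper_width'])
hsv=cv2.cvtColor(c['pixels'],cv2.COLOR_RGB2HSV)
m=((hsv[...,1]<70)&(hsv[...,2]>120)).astype(np.uint8); m[:255]=0;m[290:]=0;m[:,:270]=0;m[:,303:]=0
k,lab,st,ce=cv2.connectedComponentsWithStats(m);print(st[1:],ce[1:])
for i in range(1,k):
    if st[i,4]>20:
        w=onz(c,[ce[i]],p[2]+.0278)[0]; print('shaft tool frame',(r.inv().apply(w-p)).round(4))
E
```

```text
before: shaft end [0.4701 0.2326 0.126 ]
[0.4715 0.2325 0.2568] [[0.9625, 0.2712, 0.0013], [0.2712, -0.9625, 0.0003], [0.0013, 0.0, -1.0]]
[-1.2124272   0.53856894 -3.37411572] [0.01957535 0.01329556 0.00525772] 0.01142462498104229
[[276 263  19  16 239]] [[284.83682008 270.55230126]]
shaft tool frame [-0.0021 -0.0011 -0.0278]
```

```bash
python3 -c "
from h import *
cap('top','t6.png');cap('scene','s6.png')
a=cv2.imread('pics/t6.png')[150:300,180:330];b=cv2.imread('pics/s6.png')[120:270,230:380]
cv2.imwrite('pics/ts6.png',cv2.resize(np.hstack([a,b]),None,fx=2.6,fy=2.6,interpolation=cv2.INTER_CUBIC))"
```

```text
(no output)
```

View pics/ts6.png

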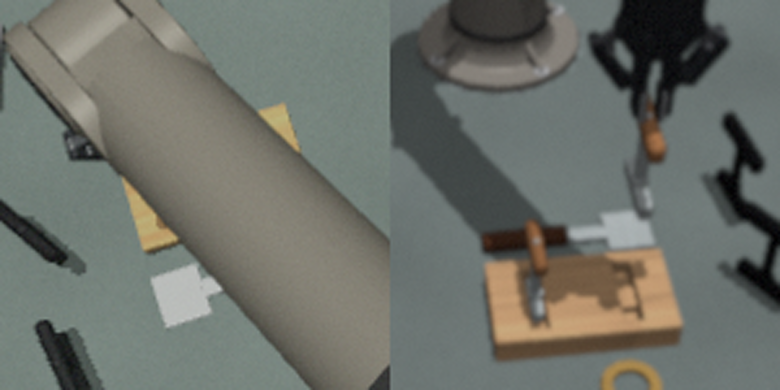

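The scene view shows the spanner hanging straight in the gripper, the block pocket empty and the small spanner untouched. I'm carrying it over the light and turning it to 61°.

To row units: 0.149 m is 0.298, -0.0285 m is -0.057.

Emit:
step_arm:
  motion: [0,0,0,-0.008,0.044,-0.008,1,0,0,0,-0.02,0.104,-0.012,1,0,0,0,-0.032,0.168,-0.012,1,0,0,0,-0.044,0.232,-0.012,1,0,0,0,-0.057,0.298,-0.012,1]

```text
t: 5.92
tcp_pos: [0.4832, 0.0797, 0.2609]
tool_rot: [-0.0, 0.991, 0.137, -0.001]
force: [0.0, -0.8, -3.4]
gripper_width: 0.0116
gripper_force: 98.3
```

To row units: 0.149 m is 0.298, 0.12 m is 0.24.

Emit:
step_arm:
  motion: [0,0,0,-0.012,0.06,-0.004,1,0,0,0,-0.024,0.12,-0.008,1,0,0,0,-0.034,0.18,-0.008,1,0,0,0,-0.046,0.24,-0.008,1,0,0,0,-0.057,0.298,-0.008,1]

```text
t: 6.33
tcp_pos: [0.4962, -0.0717, 0.2648]
tool_rot: [-0.0, 0.991, 0.137, -0.001]
force: [-0.4, 0.4, -3.3]
gripper_width: 0.0116
gripper_force: 98.3
```

To row units: 0.15 m is 0.3, 0.13 m is 0.26.

Emit:
step_arm:
  motion: [0,0,0,-0.012,0.064,-0.004,1,0,0,0,-0.024,0.132,-0.006,1,0,0,0,-0.038,0.2,-0.006,1,0,0,0,-0.05,0.26,-0.006,1,0,0,0,-0.0572,0.3,-0.006,1]

```text
t: 6.75
tcp_pos: [0.5089, -0.2259, 0.2674]
tool_rot: [-0.0, 0.991, 0.135, -0.002]
force: [-0.1, -0.3, -3.4]
gripper_width: 0.0115
gripper_force: 98.2
```

To row units: -0.45 rad is -0.0716.

Emit:
step_arm:
  motion: [0,0,-0.0127,0,0,0,1,0,0,-0.0271,0,0,0,1,0,0,-0.0414,0,0,0,1,0,0,-0.0573,0,0,0,1,0,0,-0.0716,0,0,0,1]

```text
t: 7.17
tcp_pos: [0.5095, -0.2218, 0.2674]
tool_rot: [-0.001, 0.934, 0.357, -0.001]
force: [-1.0, -0.5, -3.2]
gripper_width: 0.0114
gripper_force: 98.4
```

To row units: -0.341 rad is -0.0543.

Emit:
step_arm:
  motion: [0,0,-0.0143,0,0,0,1,0,0,-0.0286,0,0,0,1,0,0,-0.0414,0,0,0,1,0,0,-0.0509,0,0,0,1,0,0,-0.0543,0,0,0,1]

```text
t: 7.58
tcp_pos: [0.5095, -0.2218, 0.2676]
tool_rot: [-0.001, 0.861, 0.509, -0.001]
force: [-0.1, -0.2, -3.9]
gripper_width: 0.0115
gripper_force: 98.3
```

Emit:
step_arm:
  motion: [0,0,0,0,0,0,1,0,0,0,0,0,0,1,0,0,0,0,0,0,1,0,0,0,0,0,0,1,0,0,0,0,0,0,1]

```text
t: 8.0
tcp_pos: [0.5105, -0.222, 0.2695]
tool_rot: [-0.0, 0.861, 0.508, -0.0]
force: [-1.0, -0.0, -3.2]
gripper_width: 0.0116
gripper_force: 98.3
```

```bash
cat > st.py <<'E'
from h import *
p,r=rotm();M=r.as_matrix();o=manip.get_obs()
print('t',o['t'],'tcp',p.round(4),'xang',np.degrees(np.arctan2(M[1,0],M[0,0])).round(2),'z',M[:,2].round(4),'F',o['force'].round(2),'T',o['torque'].round(3),'q7',o['joint_pos'].round(2))
E
python3 st.py; python3 -c "
from h import *
c=cap('wrist','w7.png')
T=np.linalg.inv(c['cam_to_world']);print(cv2.projectPoints(np.array([[.5102,-.2233,.142]]),cv2.Rodrigues(T[:3,:3])[0],T[:3,3],c['mtx'],c['distortion'])[0])
cv2.imwrite('pics/w7c.png',cv2.resize(c['pixels'][90:390,120:460,::-1],None,fx=2,fy=2,interpolation=cv2.INTER_CUBIC))"
```

```text
t 8.0 tcp [ 0.5105 -0.222   0.2695] xang 61.03 z [-1.e-04 -0.e+00 -1.e+00] F [-0.96 -0.   -3.17] T [ 0.025  0.055 -0.01 ] q7 [ 0.59  0.25 -0.35  1.74  0.09  1.17 -0.29]
[[[287.10472567 188.53437912]]]
```

View pics/w7c.png

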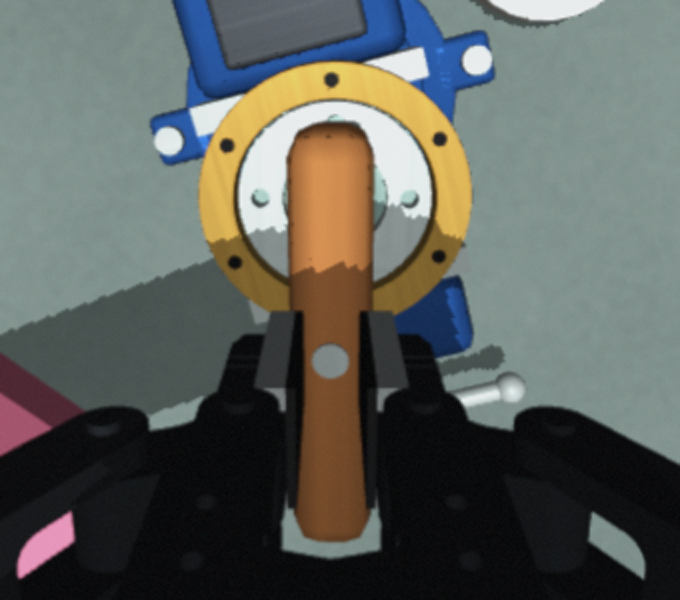

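The crop shows the ring's side holes at (260,198) and (409,199), so they are level and the angle is within 0.5°. Next I compute the centring relative to the shaft end at (330,361).

```bash
python3 - <<'E'
from h import *
c=dict(np.load('pics/w7.png.npz')); p,r=rotm()
g=cv2.cvtColor(c['pixels'],cv2.COLOR_RGB2GRAY)
def tf(uv,z): return r.inv().apply(onz(c,[uv],z)[0]-p).round(4)
bh=cv2.morphologyEx(cv2.GaussianBlur(g,(3,3),0),cv2.MORPH_BLACKHAT,cv2.getStructuringElement(cv2.MORPH_ELLIPSE,(15,15))).astype(float)
A=[]
for u,v in [(250,189),(324,189)]:
    q=bh[v-6:v+7,u-6:u+7].copy(); q[q<.4*q.max()]=0
    y,x=np.mgrid[v-6:v+7,u-6:u+7]; uv=((q*x).sum()/q.sum(),(q*y).sum()/q.sum()); A.append(tf(uv,.1415)); print(uv,A[-1])
A=np.array(A);d=A[1]-A[0];print('mid',A.mean(0),'sep',np.hypot(d[0],d[1]),'ang off',np.degrees(np.arctan2(d[0],d[1])))
print('shaft',tf((285,270.5),p[2]+.0285))
hsv=cv2.cvtColor(c['pixels'],cv2.COLOR_RGB2HSV)
m=cv2.inRange(hsv,(15,100,40),(32,255,255));
cs,_=cv2.findContours(m,cv2.RETR_EXTERNAL,cv2.CHAIN_APPROX_NONE)
k=max(cs,key=cv2.contourArea)[:,0]; k=k[k[:,1]<200]
w=onz(c,k,.148); (x,y),R_,_=cv2.fitEllipse((w[:,:2]*1000).astype(np.float32)); print('flange',x,y,R_, r.inv().apply(np.array([x/1e3,y/1e3,.148])-p))
E
```

```text
(np.float64(248.60799757649198), np.float64(190.5365040896698)) [-0.0031 -0.0316  0.128 ]
(np.float64(325.33586670564165), np.float64(190.94212218649517)) [-0.0035  0.0322  0.128 ]
mid [-0.0033  0.0003  0.128 ] sep 0.06380125390617335 ang off -0.3592164815504776
shaft [-0.001  -0.0012 -0.0285]
flange 514.7909545898438 -214.92446899414062 (83.48678588867188, 100.22966003417969) [0.00826427 0.00036985 0.12148736]
```

To row units: 0.04 m is 0.08, 0.038 m is 0.076.

Emit:
step_arm:
  motion: [0,0,0,-0.002,0.0012,0.02,1,0,0,0,-0.002,0.0012,0.04,1,0,0,0,-0.002,0.0012,0.06,1,0,0,0,-0.002,0.0012,0.076,1,0,0,0,-0.002,0.0012,0.08,1]

```text
t: 8.47
tcp_pos: [0.5092, -0.2228, 0.227]
tool_rot: [-0.001, 0.861, 0.508, -0.001]
force: [-0.8, -0.2, -3.6]
gripper_width: 0.0116
gripper_force: 98.3
```

To row units: 0.002 m is 0.004, 0.001 m is 0.002.

Emit:
step_arm:
  motion: [0,0,0,0,0,0.001,1,0,0,0,0,0,0.002,1,0,0,0,0,0,0.003,1,0,0,0,0,0,0.004,1,0,0,0,0,0,0.004,1]

```text
t: 8.88
tcp_pos: [0.5107, -0.2233, 0.2278]
tool_rot: [0.0, 0.861, 0.508, 0.0]
force: [-0.2, -0.6, -3.0]
gripper_width: 0.0112
gripper_force: 98.4
```

To row units: 0.0015 m is 0.003, 0.001 m is 0.002.

Emit:
step_arm:
  motion: [0,0,0,0,0,0.001,1,0,0,0,0,0,0.002,1,0,0,0,0,0,0.003,1,0,0,0,0,0,0.003,1,0,0,0,0,0,0.003,1]

```text
t: 9.3
tcp_pos: [0.5105, -0.2232, 0.226]
tool_rot: [-0.0, 0.861, 0.508, -0.0]
force: [-0.4, -0.0, -2.9]
gripper_width: 0.0112
gripper_force: 98.4
```

To row units: 0.001 m is 0.002, 0.0008 m is 0.0016.

Emit:
step_arm:
  motion: [0,0,0,0,0,0.0008,1,0,0,0,0,0,0.0016,1,0,0,0,0,0,0.002,1,0,0,0,0,0,0.002,1,0,0,0,0,0,0.002,1]

```text
t: 9.72
tcp_pos: [0.5105, -0.2232, 0.225]
tool_rot: [-0.0, 0.861, 0.508, -0.0]
force: [0.1, -0.2, -2.7]
gripper_width: 0.0118
gripper_force: 98.4
```

To row units: 0.001 m is 0.002, 0.0008 m is 0.0016.

Emit:
step_arm:
  motion: [0,0,0,0,0,0.0008,1,0,0,0,0,0,0.0016,1,0,0,0,0,0,0.002,1,0,0,0,0,0,0.002,1,0,0,0,0,0,0.002,1]

```text
t: 10.13
tcp_pos: [0.5104, -0.2232, 0.2239]
tool_rot: [-0.0, 0.861, 0.508, -0.0]
force: [-0.2, 0.8, -3.3]
gripper_width: 0.0113
gripper_force: 98.5
```

To row units: 0.001 m is 0.002, 0.0008 m is 0.0016.

Emit:
step_arm:
  motion: [0,0,0,0,0,0.0008,1,0,0,0,0,0,0.0016,1,0,0,0,0,0,0.002,1,0,0,0,0,0,0.002,1,0,0,0,0,0,0.002,1]

```text
t: 10.55
tcp_pos: [0.5104, -0.2232, 0.2229]
tool_rot: [-0.0, 0.861, 0.508, -0.0]
force: [0.1, 0.4, -2.9]
gripper_width: 0.0113
gripper_force: 98.5
```

To row units: 0.001 m is 0.002, 0.0008 m is 0.0016.

Emit:
step_arm:
  motion: [0,0,0,0,0,0.0008,1,0,0,0,0,0,0.0016,1,0,0,0,0,0,0.002,1,0,0,0,0,0,0.002,1,0,0,0,0,0,0.002,1]

```text
t: 10.97
tcp_pos: [0.5105, -0.2232, 0.222]
tool_rot: [-0.0, 0.861, 0.508, -0.0]
force: [0.8, 0.6, -3.4]
gripper_width: 0.0113
gripper_force: 98.5
```

To row units: 0.0015 m is 0.003, 0.0012 m is 0.0024.

Emit:
step_arm:
  motion: [0,0,0,0,0,0.0008,1,0,0,0,0,0,0.0016,1,0,0,0,0,0,0.0024,1,0,0,0,0,0,0.003,1,0,0,0,0,0,0.003,1]

```text
t: 11.38
tcp_pos: [0.5105, -0.2232, 0.2204]
tool_rot: [-0.0, 0.861, 0.508, -0.0]
force: [-0.4, 0.1, -3.3]
gripper_width: 0.0113
gripper_force: 98.5
```

To row units: 0.001 m is 0.002, 0.0006 m is 0.0012.

Emit:
step_arm:
  motion: [0,0,0,0,0,0.0006,1,0,0,0,0,0,0.0012,1,0,0,0,0,0,0.002,1,0,0,0,0,0,0.002,1,0,0,0,0,0,0.002,1]

```text
t: 11.8
tcp_pos: [0.5105, -0.2232, 0.2195]
tool_rot: [0.0, 0.861, 0.508, -0.0]
force: [0.3, 1.4, -3.9]
gripper_width: 0.0115
gripper_force: 98.5
```

To row units: 0.0006 m is 0.0012, 0.0003 m is 0.0006.

Emit:
step_arm:
  motion: [0,0,0,0,0,0.0006,1,0,0,0,0,0,0.0012,1,0,0,0,0,0,0.0012,1,0,0,0,0,0,0.0012,1,0,0,0,0,0,0.0012,1]

```text
t: 12.22
tcp_pos: [0.5105, -0.2232, 0.2189]
tool_rot: [0.0, 0.861, 0.508, -0.0]
force: [-0.6, -0.9, -2.9]
gripper_width: 0.0115
gripper_force: 98.5
```

To row units: 0.0006 m is 0.0012, 0.0003 m is 0.0006.

Emit:
step_arm:
  motion: [0,0,0,0,0,0.0006,1,0,0,0,0,0,0.0012,1,0,0,0,0,0,0.0012,1,0,0,0,0,0,0.0012,1,0,0,0,0,0,0.0012,1]

```text
t: 12.63
tcp_pos: [0.5105, -0.2232, 0.2183]
tool_rot: [-0.0, 0.861, 0.508, -0.0]
force: [-0.6, 0.2, -3.6]
gripper_width: 0.0114
gripper_force: 98.5
```

To row units: 0.0005 m is 0.001, 0.0003 m is 0.0006.

Emit:
step_arm:
  motion: [0,0,0,0,0,0.0006,1,0,0,0,0,0,0.001,1,0,0,0,0,0,0.001,1,0,0,0,0,0,0.001,1,0,0,0,0,0,0.001,1]

```text
t: 13.05
tcp_pos: [0.5106, -0.2233, 0.2179]
tool_rot: [0.0, 0.861, 0.508, 0.0]
force: [-0.9, 0.6, -2.0]
gripper_width: 0.0112
gripper_force: 98.8
```

```bash
python3 st.py
```

```text
t 13.05 tcp [ 0.5106 -0.2233  0.2179] xang 61.07 z [ 2.e-04 -2.e-04 -1.e+00] F [-0.91  0.58 -1.98] T [-0.035  0.157 -0.04 ] q7 [ 0.59  0.29 -0.35  1.81  0.11  1.06 -0.31]
```

Pins are home: TCP is at 0.218 m with first light contact, and the spanner passed the face height freely. Now turning clockwise, with the first 0.4 rad certain to be safe.

To row units: 0.0003 m is 0.0006, 0.0002 m is 0.0004, 0.2 rad is 0.0318.

Emit:
step_arm:
  motion: [0,0,0.0064,0,0.0002,0,1,0,0,0.0127,0,0.0002,0,1,0,0,0.0191,0,0.0004,0,1,0,0,0.0255,0,0.0006,0,1,0,0,0.0318,0,0.0006,0,1]

```text
t: 13.47
tcp_pos: [0.5108, -0.2232, 0.2179]
tool_rot: [0.0, 0.908, 0.419, -0.0]
force: [-1.4, 0.3, -1.7]
gripper_width: 0.0116
gripper_force: 99.6
```

```bash
python3 st.py
```

```text
t 13.4667 tcp [ 0.5108 -0.2232  0.2179] xang 49.54 z [-0. -0. -1.] F [-1.4   0.31 -1.71] T [0.106 0.196 0.325] q7 [ 0.56  0.29 -0.32  1.81  0.1   1.06 -0.5 ]
```

To row units: 0.0003 m is 0.0006, 0.0002 m is 0.0004, 0.2 rad is 0.0318.

Emit:
step_arm:
  motion: [0,0,0.0064,0,0.0002,0,1,0,0,0.0127,0,0.0002,0,1,0,0,0.0191,0,0.0004,0,1,0,0,0.0255,0,0.0006,0,1,0,0,0.0318,0,0.0006,0,1]

```text
t: 13.88
tcp_pos: [0.511, -0.2232, 0.2179]
tool_rot: [-0.0, 0.945, 0.326, -0.0]
force: [-0.8, 0.9, -1.4]
gripper_width: 0.0113
gripper_force: 99.6
```

```bash
python3 st.py
```

```text
t 13.8833 tcp [ 0.511  -0.2232  0.2179] xang 38.09 z [-0.e+00  1.e-04 -1.e+00] F [-0.8   0.95 -1.42] T [0.192 0.24  0.184] q7 [ 0.53  0.29 -0.28  1.81  0.09  1.06 -0.69]
```

To row units: 0.0002 m is 0.0004, 0.0001 m is 0.0002, 0.1 rad is 0.0159.

Emit:
step_arm:
  motion: [0,0,0.0048,0,0,0,1,0,0,0.0095,0,0.0002,0,1,0,0,0.0127,0,0.0002,0,1,0,0,0.0159,0,0.0004,0,1,0,0,0.0159,0,0.0004,0,1]

```text
t: 14.3
tcp_pos: [0.5112, -0.2235, 0.2179]
tool_rot: [-0.0, 0.96, 0.279, 0.0]
force: [-0.2, 0.6, -1.2]
gripper_width: 0.012
gripper_force: 100.3
```

```bash
python3 st.py
```

```text
t 14.3 tcp [ 0.5112 -0.2235  0.2179] xang 32.39 z [ 1.e-04  1.e-04 -1.e+00] F [-0.21  0.6  -1.15] T [0.281 0.27  0.205] q7 [ 0.52  0.29 -0.27  1.81  0.09  1.06 -0.78]
```

To row units: 0.0002 m is 0.0004, 0.0001 m is 0.0002, 0.1 rad is 0.0159.

Emit:
step_arm:
  motion: [0,0,0.0048,0,0,0,1,0,0,0.0095,0,0.0002,0,1,0,0,0.0127,0,0.0002,0,1,0,0,0.0159,0,0.0004,0,1,0,0,0.0159,0,0.0004,0,1]

```text
t: 14.72
tcp_pos: [0.5113, -0.2237, 0.2179]
tool_rot: [-0.0, 0.973, 0.231, 0.0]
force: [-1.3, 0.7, -1.2]
gripper_width: 0.0116
gripper_force: 100.2
```

```bash
python3 st.py
```

```text
t 14.7167 tcp [ 0.5113 -0.2237  0.2179] xang 26.65 z [ 2.e-04  1.e-04 -1.e+00] F [-1.32  0.67 -1.17] T [0.384 0.19  0.195] q7 [ 0.51  0.29 -0.25  1.81  0.08  1.06 -0.88]
```

To row units: 0.0002 m is 0.0004, 0.0001 m is 0.0002, 0.08 rad is 0.0127.

Emit:
step_arm:
  motion: [0,0,0.0048,0,0,0,1,0,0,0.0095,0,0.0002,0,1,0,0,0.0127,0,0.0002,0,1,0,0,0.0159,0,0.0004,0,1,0,0,0.0159,0,0.0004,0,1]

```text
t: 15.13
tcp_pos: [0.5114, -0.2239, 0.2178]
tool_rot: [-0.0, 0.983, 0.182, 0.0]
force: [-2.1, 1.6, -1.4]
gripper_width: 0.0114
gripper_force: 100.2
```

```bash
python3 st.py
```

```text
t 15.1333 tcp [ 0.5114 -0.2239  0.2178] xang 20.92 z [ 1.e-04  1.e-04 -1.e+00] F [-2.11  1.61 -1.41] T [0.419 0.239 0.2  ] q7 [ 0.49  0.29 -0.23  1.81  0.08  1.05 -0.97]
```

To row units: 0.0002 m is 0.0004, 0.0001 m is 0.0002, 0.08 rad is 0.0127.

Emit:
step_arm:
  motion: [0,0,0.0048,0,0,0,1,0,0,0.0095,0,0.0002,0,1,0,0,0.0127,0,0.0002,0,1,0,0,0.0159,0,0.0004,0,1,0,0,0.0159,0,0.0004,0,1]

```text
t: 15.55
tcp_pos: [0.5114, -0.2242, 0.2178]
tool_rot: [-0.0, 0.991, 0.132, 0.0]
force: [-0.8, 1.6, -1.1]
gripper_width: 0.0115
gripper_force: 100.2
```

```bash
python3 st.py
```

```text
t 15.55 tcp [ 0.5114 -0.2242  0.2178] xang 15.19 z [ 1.e-04  1.e-04 -1.e+00] F [-0.82  1.6  -1.13] T [0.44  0.202 0.22 ] q7 [ 0.48  0.28 -0.22  1.81  0.07  1.05 -1.07]
```

To row units: 0.0001 m is 0.0002, 0.1 rad is 0.0159.

Emit:
step_arm:
  motion: [0,0,0.0048,0,0,0,1,0,0,0.0095,0,0.0002,0,1,0,0,0.0127,0,0.0002,0,1,0,0,0.0159,0,0.0002,0,1,0,0,0.0159,0,0.0002,0,1]

```text
t: 15.97
tcp_pos: [0.5115, -0.2243, 0.2179]
tool_rot: [-0.0, 0.997, 0.082, 0.0]
force: [-0.6, 1.3, -0.6]
gripper_width: 0.0119
gripper_force: 100.3
```

```bash
python3 st.py
```

```text
t 15.9667 tcp [ 0.5115 -0.2243  0.2179] xang 9.46 z [ 2.e-04  0.e+00 -1.e+00] F [-0.64  1.25 -0.64] T [0.502 0.056 0.16 ] q7 [ 0.47  0.28 -0.2   1.81  0.06  1.05 -1.16]
```

To row units: 0.0001 m is 0.0002, 0.06 rad is 0.0095.

Emit:
step_arm:
  motion: [0,0,0.0048,0,0,0,1,0,0,0.0095,0,0.0002,0,1,0,0,0.0127,0,0.0002,0,1,0,0,0.0159,0,0.0002,0,1,0,0,0.0159,0,0.0002,0,1]

```text
t: 16.38
tcp_pos: [0.5115, -0.2244, 0.2178]
tool_rot: [0.0, 0.999, 0.033, 0.0]
force: [-0.3, 1.7, -0.2]
gripper_width: 0.0114
gripper_force: 100.5
```

```bash
python3 st.py
```

```text
t 16.3833 tcp [ 0.5115 -0.2244  0.2178] xang 3.74 z [ 1.e-04 -0.e+00 -1.e+00] F [-0.31  1.68 -0.2 ] T [0.521 0.028 0.22 ] q7 [ 0.46  0.28 -0.19  1.81  0.06  1.05 -1.26]
```

To row units: 0.0001 m is 0.0002, 0.06 rad is 0.0095.

Emit:
step_arm:
  motion: [0,0,0.0048,0,0,0,1,0,0,0.0095,0,0.0002,0,1,0,0,0.0127,0,0.0002,0,1,0,0,0.0159,0,0.0002,0,1,0,0,0.0159,0,0.0002,0,1]

```text
t: 16.8
tcp_pos: [0.5115, -0.2244, 0.2179]
tool_rot: [0.0, 1.0, -0.017, 0.0]
force: [0.7, 1.2, -1.4]
gripper_width: 0.0116
gripper_force: 99.7
```

```bash
python3 st.py
```

```text
t 16.8 tcp [ 0.5115 -0.2244  0.2179] xang -1.98 z [ 2.e-04 -1.e-04 -1.e+00] F [ 0.74  1.16 -1.37] T [0.534 0.038 0.426] q7 [ 0.44  0.28 -0.17  1.81  0.05  1.05 -1.35]
```

To row units: 0.0001 m is 0.0002, 0.1 rad is 0.0159.

Emit:
step_arm:
  motion: [0,0,0.0048,0,0,0,1,0,0,0.0095,0,0.0002,0,1,0,0,0.0127,0,0.0002,0,1,0,0,0.0159,0,0.0002,0,1,0,0,0.0159,0,0.0002,0,1]

```text
t: 17.22
tcp_pos: [0.5115, -0.2245, 0.2178]
tool_rot: [0.0, 0.998, -0.067, 0.0]
force: [-0.6, 1.9, -0.9]
gripper_width: 0.0116
gripper_force: 99.8
```

```bash
python3 st.py
```

```text
t 17.2167 tcp [ 0.5115 -0.2245  0.2178] xang -7.71 z [ 1.e-04 -0.e+00 -1.e+00] F [-0.59  1.92 -0.85] T [ 0.55  -0.047  0.511] q7 [ 0.43  0.28 -0.15  1.81  0.05  1.05 -1.45]
```

To row units: 0.0001 m is 0.0002, 0.03 rad is 0.0048.

Emit:
step_arm:
  motion: [0,0,0.0048,0,0,0,1,0,0,0.0095,0,0.0002,0,1,0,0,0.0127,0,0.0002,0,1,0,0,0.0159,0,0.0002,0,1,0,0,0.0159,0,0.0002,0,1]

```text
t: 17.63
tcp_pos: [0.5115, -0.2246, 0.2178]
tool_rot: [0.0, 0.993, -0.117, 0.0]
force: [-0.6, 1.5, -1.4]
gripper_width: 0.0112
gripper_force: 100.0
```

```bash
python3 st.py; python3 -c "
from h import *
for i in range(6): manip.capture('top'); print(manip.get_obs()['torque'][2].round(3))"
```

```text
t 17.6333 tcp [ 0.5115 -0.2246  0.2178] xang -13.44 z [ 1.e-04 -0.e+00 -1.e+00] F [-0.62  1.46 -1.4 ] T [ 0.573 -0.046  0.655] q7 [ 0.42  0.28 -0.14  1.82  0.04  1.05 -1.54]
0.624
0.646
0.713
0.678
0.693
0.654
```

To row units: 0.04 rad is 0.0064.

Emit:
step_arm:
  motion: [0,0,0.0032,0,0,0,1,0,0,0.0064,0,0,0,1,0,0,0.0072,0,0,0,1,0,0,0.0072,0,0,0,1,0,0,0.0072,0,0,0,1]

```text
t: 18.35
tcp_pos: [0.5114, -0.2247, 0.2178]
tool_rot: [0.0, 0.99, -0.139, 0.0]
force: [-0.0, 1.1, -0.1]
gripper_width: 0.0117
gripper_force: 100.2
```

```bash
python3 st.py; python3 -c "
from h import *
print(np.mean([(manip.capture('top'), manip.get_obs()['torque'][2])[1] for i in range(8)]))"
```

```text
t 18.35 tcp [ 0.5114 -0.2247  0.2178] xang -16.0 z [ 1.e-04 -1.e-04 -1.e+00] F [-0.04  1.13 -0.1 ] T [ 0.494 -0.089  0.627] q7 [ 0.41  0.28 -0.13  1.82  0.04  1.05 -1.59]
0.6865991685266601
```

To row units: -0.02 rad is -0.0032.

Emit:
step_arm:
  motion: [0,0,-0.0008,0,0,0,1,0,0,-0.0016,0,0,0,1,0,0,-0.0032,0,0,0,1,0,0,-0.0032,0,0,0,1,0,0,-0.0032,0,0,0,1]

```text
t: 19.17
tcp_pos: [0.5114, -0.2247, 0.2178]
tool_rot: [-0.0, 0.992, -0.129, -0.0]
force: [0.3, 1.2, -0.0]
gripper_width: 0.0113
gripper_force: 99.9
```

```bash
python3 st.py; python3 -c "
from h import *
print(np.mean([(manip.capture('top'), manip.get_obs()['torque'])[1] for i in range(4)],0))"
```

```text
t 19.1667 tcp [ 0.5114 -0.2247  0.2178] xang -14.85 z [-0.  0. -1.] F [ 0.27  1.18 -0.04] T [ 0.48  -0.068  0.55 ] q7 [ 0.41  0.28 -0.13  1.82  0.04  1.05 -1.57]
[ 0.5309691  -0.07108561  0.56045564]
```

To row units: -0.06 rad is -0.0095.

Emit:
step_arm:
  motion: [0,0,-0.0032,0,0,0,1,0,0,-0.0064,0,0,0,1,0,0,-0.0095,0,0,0,1,0,0,-0.0095,0,0,0,1,0,0,-0.0095,0,0,0,1]

```text
t: 19.78
tcp_pos: [0.5114, -0.2248, 0.2178]
tool_rot: [-0.0, 0.995, -0.1, 0.0]
force: [0.7, 2.0, -0.9]
gripper_width: 0.0118
gripper_force: 99.5
```

```bash
python3 st.py; python3 -c "
from h import *
print(np.mean([(manip.capture('top'), manip.get_obs()['torque'])[1] for i in range(4)],0))"
```

```text
t 19.7833 tcp [ 0.5114 -0.2248  0.2178] xang -11.43 z [ 1.e-04  0.e+00 -1.e+00] F [ 0.7   1.95 -0.94] T [ 0.552 -0.147  0.182] q7 [ 0.42  0.28 -0.14  1.81  0.05  1.05 -1.51]
[ 0.51540408 -0.06523981  0.12755242]
```

To row units: -0.03 rad is -0.0048.

Emit:
step_arm:
  motion: [0,0,-0.0016,0,0,0,1,0,0,-0.0032,0,0,0,1,0,0,-0.0048,0,0,0,1,0,0,-0.0048,0,0,0,1,0,0,-0.0048,0,0,0,1]

```text
t: 20.4
tcp_pos: [0.5114, -0.2248, 0.2178]
tool_rot: [0.0, 0.996, -0.085, 0.0]
force: [0.6, 1.2, -1.4]
gripper_width: 0.0115
gripper_force: 99.3
```

```bash
python3 st.py; python3 -c "
from h import *
print(np.mean([(manip.capture('top'), manip.get_obs()['torque'])[1] for i in range(4)],0))"
```

```text
t 20.4 tcp [ 0.5114 -0.2248  0.2178] xang -9.7 z [-0.e+00 -1.e-04 -1.e+00] F [ 0.59  1.21 -1.4 ] T [ 0.463 -0.049  0.005] q7 [ 0.43  0.28 -0.15  1.81  0.05  1.05 -1.48]
[ 0.50643657 -0.05427212  0.01241727]
```

To row units: -0.01 m is -0.02, -0.008 m is -0.016.

Emit:
step_arm:
  motion: [0,0,0,0,0,-0.004,1,0,0,0,0,0,-0.008,1,0,0,0,0,0,-0.012,1,0,0,0,0,0,-0.016,1,0,0,0,0,0,-0.02,1]

```text
t: 21.02
tcp_pos: [0.5113, -0.2252, 0.228]
tool_rot: [0.0, 0.996, -0.085, -0.0]
force: [-0.2, 0.5, -4.5]
gripper_width: 0.0113
gripper_force: 98.4
```

```bash
python3 st.py
```

```text
t 21.0167 tcp [ 0.5113 -0.2252  0.228 ] xang -9.72 z [-1.e-04 -7.e-04 -1.e+00] F [-0.18  0.54 -4.52] T [ 0.009 -0.02  -0.022] q7 [ 0.43  0.27 -0.15  1.8   0.05  1.07 -1.48]
```

To row units: -0.042 m is -0.084, -0.036 m is -0.072.

Emit:
step_arm:
  motion: [0,0,0,0,0,-0.016,1,0,0,0,0,0,-0.032,1,0,0,0,0,0,-0.052,1,0,0,0,0,0,-0.072,1,0,0,0,0,0,-0.084,1]

```text
t: 21.43
tcp_pos: [0.5121, -0.225, 0.272]
tool_rot: [0.0, 0.996, -0.085, 0.001]
force: [-0.1, 0.1, -3.2]
gripper_width: 0.0113
gripper_force: 98.5
```

```bash
python3 st.py
```

```text
t 21.4333 tcp [ 0.5121 -0.225   0.272 ] xang -9.7 z [ 2.4e-03 -9.0e-04 -1.0e+00] F [-0.1   0.06 -3.24] T [ 0.038 -0.077 -0.022] q7 [ 0.43  0.23 -0.15  1.75  0.04  1.16 -1.47]
```

To row units: -0.444 rad is -0.0707.

Emit:
step_arm:
  motion: [0,0,-0.0143,0,0,0,1,0,0,-0.0302,0,0,0,1,0,0,-0.0462,0,0,0,1,0,0,-0.0605,0,0,0,1,0,0,-0.0707,0,0,0,1]

```text
t: 21.85
tcp_pos: [0.5115, -0.2248, 0.2705]
tool_rot: [0.0, 0.99, 0.139, 0.0]
force: [0.9, 0.9, -2.5]
gripper_width: 0.0114
gripper_force: 98.4
```

To row units: -0.15 m is -0.3, -0.118 m is -0.236.

Emit:
step_arm:
  motion: [0,0,0,0.01,-0.05,0,1,0,0,0,0.022,-0.11,0,1,0,0,0,0.034,-0.172,0,1,0,0,0,0.046,-0.236,0,1,0,0,0,0.058,-0.3,0,1]

```text
t: 22.27
tcp_pos: [0.4985, -0.0712, 0.2705]
tool_rot: [0.0, 0.991, 0.137, 0.0]
force: [1.0, -0.0, -2.3]
gripper_width: 0.0115
gripper_force: 98.5
```

To row units: -0.15 m is -0.3, -0.12 m is -0.24.

Emit:
step_arm:
  motion: [0,0,0,0.012,-0.06,0,1,0,0,0,0.024,-0.12,0,1,0,0,0,0.036,-0.18,0,1,0,0,0,0.048,-0.24,0,1,0,0,0,0.058,-0.3,0,1]

```text
t: 22.68
tcp_pos: [0.4858, 0.0813, 0.2707]
tool_rot: [0.0, 0.991, 0.137, 0.001]
force: [0.5, -0.1, -3.2]
gripper_width: 0.0113
gripper_force: 98.5
```

To row units: -0.1515 m is -0.303, -0.12 m is -0.24.

Emit:
step_arm:
  motion: [0,0,0,0.012,-0.06,0,1,0,0,0,0.024,-0.12,0,1,0,0,0,0.036,-0.18,0,1,0,0,0,0.048,-0.24,0,1,0,0,0,0.059,-0.303,0,1]

```text
t: 23.1
tcp_pos: [0.4733, 0.2347, 0.2706]
tool_rot: [0.0, 0.991, 0.137, 0.001]
force: [0.9, 0.1, -3.3]
gripper_width: 0.0116
gripper_force: 98.5
```

Emit:
step_arm:
  motion: [0,0,0,0,0,0,1,0,0,0,0,0,0,1,0,0,0,0,0,0,1,0,0,0,0,0,0,1,0,0,0,0,0,0,1]

```text
t: 23.52
tcp_pos: [0.4736, 0.2321, 0.2699]
tool_rot: [0.0, 0.991, 0.136, 0.0]
force: [-0.7, 0.4, -4.2]
gripper_width: 0.0116
gripper_force: 98.5
```

```bash
python3 st.py; python3 - <<'E'
from h import *
c=cap('wrist','w8.png'); p,r=rotm()
hsv=cv2.cvtColor(c['pixels'],cv2.COLOR_RGB2HSV)
m=((hsv[...,1]<70)&(hsv[...,2]>120)).astype(np.uint8); m[:255]=0;m[290:]=0;m[:,:270]=0;m[:,303:]=0
k,lab,st,ce=cv2.connectedComponentsWithStats(m);print(st[1:],ce[1:])
cv2.imwrite('pics/w8c.png',cv2.resize(c['pixels'][90:390,120:460,::-1],None,fx=2,fy=2,interpolation=cv2.INTER_CUBIC))
E
```

```text
t 23.5167 tcp [0.4736 0.2321 0.2699] xang 15.61 z [ 3.e-04 -6.e-04 -1.e+00] F [-0.69  0.36 -4.17] T [-0.047  0.038 -0.013] q7 [-0.11  0.22 -0.53  1.8   0.12  1.16 -1.99]
[[276 263  19  16 237]] [[284.78059072 270.51476793]]
```

View pics/w8c.png

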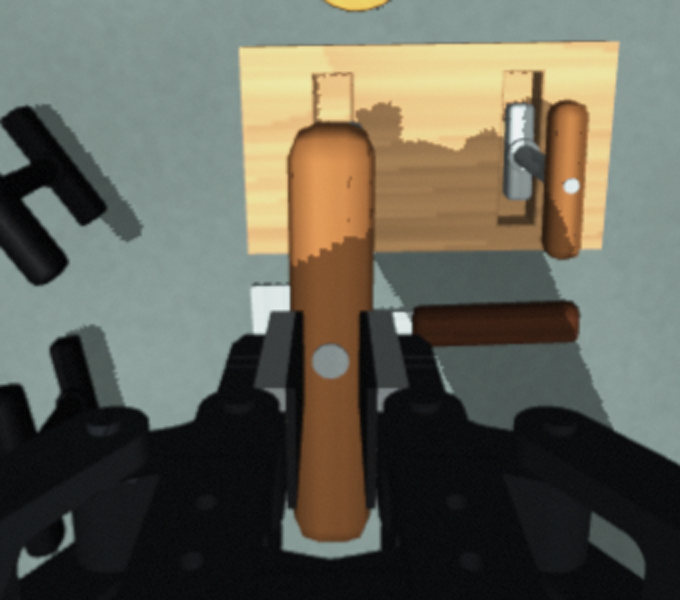

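```bash
python3 - <<'E'
from h import *
c=dict(np.load('pics/w8.png.npz')); p,r=rotm()
for n,x,y in [('pocketTL',313,73),('pocketTR',354,73),('blkTL',240,47),('blkTR',619,41),('blkBL',248,254),('blkBR',604,249)]:
    print(n,r.inv().apply(onz(c,[(x/2+120,y/2+90)],.034)[0]-p).round(4)[:2])
E
```

```text
pocketTL [ 0.0423 -0.0097]
pocketTR [0.0423 0.0125]
blkTL [ 0.056  -0.0487]
blkTR [0.059  0.1541]
blkBL [-0.0601 -0.0479]
blkBR [-0.0572  0.1574]
```

The in-hand pose is unchanged (shaft end still at px 330,361), and the pocket centre measures within 2 mm of the spanner. I'm lowering it with a small correction.

To row units: 0.14 m is 0.28, 0.0012 m is 0.0024, -0.008 rad is -0.0013.

Emit:
step_arm:
  motion: [0,0,-0.0006,0.001,0.0012,0.04,1,0,0,-0.0013,0.002,0.0024,0.1,1,0,0,-0.0013,0.002,0.0024,0.16,1,0,0,-0.0013,0.002,0.0024,0.22,1,0,0,-0.0013,0.002,0.0024,0.28,1]

```text
t: 23.98
tcp_pos: [0.4749, 0.2318, 0.1288]
tool_rot: [0.0, 0.99, 0.14, 0.0]
force: [-0.0, 0.6, -4.2]
gripper_width: 0.0113
gripper_force: 98.5
```

Emit:
step_arm:
  motion: [0,0,0,0,0,0.006,1,0,0,0,0,0,0.012,1,0,0,0,0,0,0.02,1,0,0,0,0,0,0.028,1,0,0,0,0,0,0.032,1]

```text
t: 24.4
tcp_pos: [0.4754, 0.2332, 0.115]
tool_rot: [-0.0, 0.99, 0.141, 0.001]
force: [0.2, 0.9, -4.4]
gripper_width: 0.0116
gripper_force: 98.7
```

To row units: 0.006 m is 0.012, 0.004 m is 0.008.

Emit:
step_arm:
  motion: [0,0,0,0,0,0.004,1,0,0,0,0,0,0.008,1,0,0,0,0,0,0.012,1,0,0,0,0,0,0.012,1,0,0,0,0,0,0.012,1]

```text
t: 24.82
tcp_pos: [0.4744, 0.2327, 0.1078]
tool_rot: [0.0, 0.99, 0.141, -0.0]
force: [-0.5, 0.4, -2.5]
gripper_width: 0.0116
gripper_force: 98.7
```

```bash
python3 st.py
```

```text
t 24.8167 tcp [0.4744 0.2327 0.1078] xang 16.2 z [-0. -0. -1.] F [-0.47  0.43 -2.54] T [0.018 0.017 0.045] q7 [-0.17  0.4  -0.5   1.97  0.25  0.83 -2.09]
```

To row units: 0.008 m is 0.016, 0.006 m is 0.012.

Emit:
step_arm:
  motion: [0,0,0,0,0,0.004,1,0,0,0,0,0,0.008,1,0,0,0,0,0,0.012,1,0,0,0,0,0,0.016,1,0,0,0,0,0,0.016,1]

```text
t: 25.23
tcp_pos: [0.4741, 0.2325, 0.0993]
tool_rot: [0.0, 0.99, 0.141, -0.0]
force: [-0.1, -0.1, -2.8]
gripper_width: 0.0112
gripper_force: 98.7
```

To row units: 0.0018 m is 0.0036, 0.0015 m is 0.003.

Emit:
step_arm:
  motion: [0,0,0,0,0,0.001,1,0,0,0,0,0,0.002,1,0,0,0,0,0,0.003,1,0,0,0,0,0,0.0036,1,0,0,0,0,0,0.0036,1]

```text
t: 25.65
tcp_pos: [0.4745, 0.2327, 0.098]
tool_rot: [-0.0, 0.99, 0.141, 0.0]
force: [0.0, -0.4, -3.5]
gripper_width: 0.0114
gripper_force: 98.8
```

To row units: 0.001 m is 0.002, 0.0005 m is 0.001.

Emit:
step_arm:
  motion: [0,0,0,0,0,0.001,1,0,0,0,0,0,0.002,1,0,0,0,0,0,0.002,1,0,0,0,0,0,0.002,1,0,0,0,0,0,0.002,1]

```text
t: 26.07
tcp_pos: [0.4752, 0.2332, 0.0978]
tool_rot: [-0.0, 0.99, 0.141, 0.001]
force: [-1.2, -0.8, 7.1]
gripper_width: 0.0116
gripper_force: 101.6
```

```bash
python3 st.py
```

```text
t 26.0667 tcp [0.4752 0.2332 0.0978] xang 16.2 z [ 1.6e-03  7.0e-04 -1.0e+00] F [-1.23 -0.77  7.12] T [-0.134  0.093 -0.027] q7 [-0.18  0.42 -0.49  1.98  0.27  0.81 -2.1 ]
```

To row units: -0.0005 m is -0.001.

Emit:
step_arm:
  motion: [0,0,0,0,0,-0.001,0.8,0,0,0,0,0,-0.001,0.6,0,0,0,0,0,-0.001,0.4,0,0,0,0,0,-0.001,0.2,0,0,0,0,0,-0.001,0]
  newtons: 20

```text
t: 26.48
tcp_pos: [0.4744, 0.2328, 0.0975]
tool_rot: [-0.0, 0.99, 0.141, -0.0]
force: [0.5, -0.6, -0.5]
gripper_width: 0.0648
gripper_force: 0.0
```

Emit:
step_arm:
  motion: [0,0,0,0,0,0,0,0,0,0,0,0,0,0,0,0,0,0,0,0,0,0,0,0,0,0,0,0,0,0,0,0,0,0,0]

```text
t: 26.9
tcp_pos: [0.4744, 0.2327, 0.0975]
tool_rot: [0.0, 0.99, 0.141, -0.0]
force: [0.1, -0.4, -0.6]
gripper_width: 0.0855
gripper_force: 0.0
```

To row units: -0.12 m is -0.24, -0.09 m is -0.18.

Emit:
step_arm:
  motion: [0,0,0,0,0,-0.02,0,0,0,0,0,0,-0.06,0,0,0,0,0,0,-0.12,0,0,0,0,0,0,-0.18,0,0,0,0,0,0,-0.24,0]

```text
t: 27.32
tcp_pos: [0.4741, 0.2328, 0.2195]
tool_rot: [-0.0, 0.99, 0.141, -0.0]
force: [0.6, -0.1, 0.0]
gripper_width: 0.0854
gripper_force: 0.0
```

Emit:
step_arm:
  motion: [0,0,0,0,0.06,-0.02,0,0,0,0,0,0.12,-0.06,0,0,0,0,0,0.18,-0.1,0,0,0,0,0,0.24,-0.12,0,0,0,0,0,0.3,-0.12,0]

```text
t: 27.73
tcp_pos: [0.5179, 0.0879, 0.2813]
tool_rot: [-0.0, 0.99, 0.141, 0.003]
force: [0.6, 0.3, -0.2]
gripper_width: 0.0857
gripper_force: 0.0
```

```bash
python3 st.py; python3 -c "
from h import *
cap('top','t9.png');cap('scene','s9.png')
a=cv2.imread('pics/t9.png')[130:300,180:330];b=cv2.imread('pics/s9.png')[120:290,240:390]
cv2.imwrite('pics/ts9.png',cv2.resize(np.hstack([a,b]),None,fx=2.6,fy=2.6,interpolation=cv2.INTER_CUBIC))
c=dict(np.load('pics/s9.png.npz'));d=c['depth'];v,u=np.mgrid[:420,:560];o,r=ray(c,np.c_[u.ravel(),v.ravel()]);P=(o+r*d.ravel()[:,None]).reshape(420,560,3)
Q=P[190:245,305:335].reshape(-1,3);Q=Q[(Q[:,2]>.1)&(Q[:,2]<.14)];print(np.median(Q[:,2]),cv2.minAreaRect((Q[:,:2]*1000).astype(np.float32)))"
```

```text
t 27.7333 tcp [0.5179 0.0879 0.2813] xang 16.23 z [ 0.0056  0.001  -1.    ] F [ 0.61  0.32 -0.25] T [ 0.022 -0.04  -0.069] q7 [ 0.11  0.19 -0.45  1.79  0.09  1.17 -1.66]
0.12386998025794183 ((474.0467224121094, 229.80331420898438), (101.05213928222656, 19.123266220092773), 16.067970275878906)
```

View pics/ts9.png

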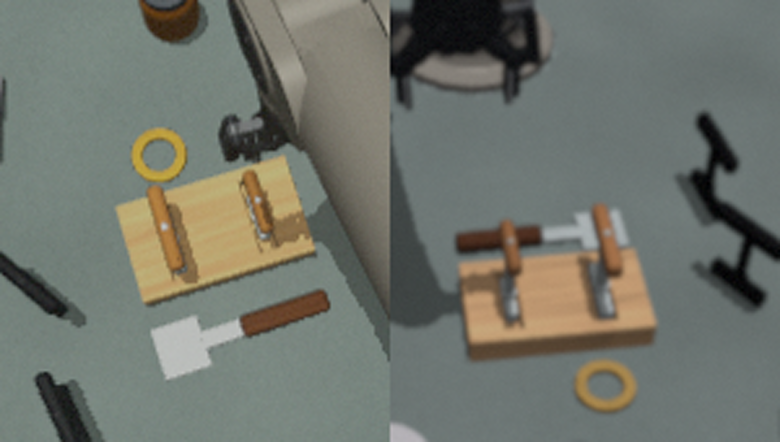

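The larger spanner stands upright in its pocket at its original height. The small spanner, knife and spare ring are unmoved, and the gripper is clear.

```bash
python3 -c "
from bench import manip
print(manip.hand_in())"
```

```text
the job is handed in; nothing more can be done
None
```

The job is handed in: the ring was nipped up to about 0.69 N m (measured at the wrist), the larger spanner was drawn straight out and now stands back in its own pocket, nothing else visibly moved, and it took about 28 s.

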